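Seat the glass cell across the photometer's light path

TASK

Take the square glass cell out of the clear tray by its ribbed sides, keeping your fingers off its clear faces, and set it in the open well of the small photometer so that its clear faces look along the light path, towards the lamp and the detector. Ease it in past the well's side spring and press it gently fully home until it stands on the seat inside, whose height has to be felt for, then let go; leave everything else where it is.

Things in the scene. Friction and masses are not known exactly. Their poses are not given: they have to be found in the camera images.
- cell_mid (a point): Centre of the square glass sample cell that stands upright in the tray: 25 x 25 mm outside, 82 mm high with its stopper; this point is 41 mm above its foot and 41 mm below its top. z points up. The two ribbed sides, where it is to be held, face along its +x and -x axes, the two clear polished faces along its +y and -y axes. A half turn about z makes no difference.
- cell: The same cell as a whole, about 85 g; origin in the middle of its foot, axes as for its centre. The ribbed sides are frosted, with upright white ribs 1.5 mm proud over the middle 23 mm of the width, 3 to 69 mm above the foot. It is fragile: no more than 25 N against the photometer in all, and no more than 20 N on the seat.
- cell_top (a point): Middle of the flat top of the cell's stopper, white, round, 19 mm wide and 10 mm high, 82 mm above the foot. It may be pressed from above with closed fingers. Once the cell is home, 44 to 60 mm of it stick out of the well.
- well_mouth (a point): Middle of the mouth of the photometer's cell well, level with the flat top (72 mm above the desk) of the black holder block, 52 x 52 mm; the middle of a seated cell stands here. The light path runs along the y axis, 18 mm below this point. The lamp module (+y) and the detector box (-y) are no higher than the block. Sloping lead-in 3 mm wide round the mouth.
- photometer: The photometer, fixed to the desk: base plate 94 x 262 mm that carries in line along the y axis the finned lamp module (+y), the holder block and the flat detector box (-y). Origin on the desk right under the middle of the well; axes as for the well. Inside walls of the well: flat one 12.5 mm to -x, side walls 13.3 mm to +y and -y, and one 15 mm to +x with the leaf spring in it.
- spring_nose (a point): Leaf spring on the +x wall of the well: rounded nose 14 mm below the mouth that bulges to 10 mm from the well's axis, with a slanted lead-in from the mouth. It gives towards +x and presses the cell with about 4 N against the -x wall, so that pushing the cell down takes some 3 to 9 N and the cell stays where it is left.
- cell_seat: The seat in the well, a flat plate with a firm silicone pad (gives about 1 mm at 8 N, no bounce) on an adjusting screw; on it the cell's foot must finally stand. The origin is fixed in the middle of the well's mouth and does not follow the plate. The pad's top was left at some height from 22 to 38 mm below the mouth; this is not reported.
- tray: Clear acrylic tray with a thin black rubber liner, fixed, 115 x 205 mm, walls 14 mm high, floor 3 mm thick; origin under its centre, long side along its y axis. The cell, the round vial and the slim cell stand in a row in it, about 65 mm apart, in any order.
- vial: Round glass vial, 25 mm wide, 68 mm high, black cap. Leave it in place. Origin at its foot.
- slim_cell: Slim square plastic cell, 12.5 mm wide, 48 mm high, with a 15 mm cap. Leave it in place. Origin at its foot.
- jar: Glass jar with steel twist lid, 64 mm wide, 76 mm high. Leave it in place. Origin at its foot.
- mug: Blue mug, 82 mm wide, 95 mm high. Leave it in place. Origin at its foot.
Mind the look-alikes: they are no part of the job. What is shaped like the cell but brown or red is not meant.

How it is judged:
By the outcome, as a careful person would: the job done as asked, in the order asked, and still so for the second after the job is handed in, with the robot touching nothing.
It also fails if it takes over 64 s, if anything falls off the work surface, if the arm or the gripper's body presses on something with over 40 N, if the wrist force passes 120 N, or if a joint passes its speed limit or range.

ROBOT

A 7-joint arm with a two-finger parallel gripper is mounted at the origin on the work surface. World frame = base frame: x ahead of the robot, y to its left, z up, the work surface at z = 0. Lengths are in m, angles in rad, forces in N, time in s.
With the tool pointing down it reaches from about 0.4 to 0.9 m from the base axis. Payload 5.6 kg.
Tool frame: the origin (TCP) lies at the very end of the fingers, on their centre line; the grasp point (between the pads) lies 19 mm behind it; z points along the fingers, y is the line along which they close (so a half turn about z gives the same grasp; the last joint's range is limited). The gripper opens to 92 mm and grips with 3 to 60 N. Pads are 20 mm wide; open, the fingers measure 128 mm over their backs; the gripper's body (75 mm by 189 mm) begins 69 mm behind the grasp point.
Start: joints at [-1.243, 0.468, -0.012, 1.603, 0.006, 1.071, -0.056], TCP at [0.236, 0.606, 0.175] pointing down, gripper open.
Joint ranges: [-2.53, 2.53], [-0.31, 2.02], [-1.57, 1.55], [0.28, 2.44], [-1.29, 4.43], [0.15, 1.84], [-2.92, 2.92]. Speed limits (rad/s): [2.57, 2.57, 3.14, 3.14, 3.14, 3.14, 3.14].

INTERFACE

Orientations are given as a unit quaternion [w, x, y, z].
In Python, from station import bot gives the robot as it stands.
- The arm moves only by the tool jog_arm, never from a script. Its argument "series" is a list of rows, each a list of 3 entries, a list of its own where there are three numbers: the shift along the tool's x, y, z in mm, then the turn about the tool's z in rad, then the opening, from 0 (shut) to 1 (fully open). A call has 1 to 10 rows; each row shifts and turns the commanded pose from where the row before left it, along the tool's axes as they then stand; what a row does not reach is not made up. A row lasts 1/8 s, in which the tool goes at most 62.5 mm and 10.7 degrees, less where a joint would pass 70% of its speed; a pose out of reach is approached as far as the arm can. A call is refused whole if a number of a shift passes 62.5 or a number of a turn 0.188, either way. A call with a gripper value outside its range is refused whole. The fingers move at their own pace and stop on an object; the grip force is fixed at half the most. Time passes only in rows, so rows that do not move let the fingers close. It gives the time, the measured TCP pose, the force, the opening and the grip force at its end, in the units of the state.
- bot.get_state(): the state, without advancing time (a new reading comes with each control period).
- bot.grab_frame(name): name is "side" or "top"; returns a dict with "pixels" (384x512x3 uint8, blue, green, red), "mtx" (3x3 intrinsics, pixels), "R" (3x3) and "t" (3): a world point X has camera coordinates R X + t. Camera axes: x right, y down, z forward; pixel columns grow to the right and rows downward; lengths in m; the calibration is good to about 2 mm. A picture is of the moment at which its call begins. There is no depth.
- bot.close_job(): hands the job in; it is judged then, once.
The state is a dict: "time_s": time; "joints": joint angles; "joint_vel": joint speeds; "joint_torque": joint torques, N m; "tool_pos": TCP position; "ee_rot": TCP orientation; "force": force on the tool from outside, world axes, zero at the start; "wrist_torque": the same for the moment, N m; "finger_gap": finger opening in m; "grasp_force": force on a finger pad.
Only numpy, scipy, OpenCV 4.12 (cv2) and the standard library are available. Lean on these libraries where they do the work, as an engineer would, in place of code of your own. Each camera call takes 0.05 s, during which the arm holds its last target. There are 200 camera calls.

## Working session

There is one attempt and no reset: what is moved stays moved. The work goes in short steps, Python scripts to look and compute and a tool call to move; the robot and the scene stay as the last step left them, time stands still between calls to the robot, and variables do not carry over. Pictures are saved under pics/ and viewed, at most 10 in all, crops included, and the job is handed in when it is done.

Besides the shell and the picture viewer there is one more tool, called after "Request:" as name(argument=value, ...) on one line, values as JSON. jog_arm: Moves the arm, as the interface text tells. Its arguments: {"type":"object","properties":{"series":{"type":"array","items":{"type":"array"}}},"required":["series"]}

```bash
mkdir -p pics; cat > h.py <<'E'
import numpy as np, cv2
from station import bot
def grab(n):
    f=bot.grab_frame(n); np.savez(f'{n}.npz',**{k:np.asarray(f[k]) for k in('pixels','mtx','R','t')}); return f
def load(n): return dict(np.load(f'{n}.npz'))
def back(f,u,v,z):
    d=f['R'].T@np.linalg.inv(f['mtx'])@np.array([u,v,1.]); c=-f['R'].T@f['t']
    return c+d*(z-c[2])/d[2]
def proj(f,X):
    p=f['mtx']@(f['R']@np.asarray(X,float)+f['t']); return p[:2]/p[2]
E
python3 - <<'E'
from h import *
for n in('top','side'):
    f=grab(n); cv2.imwrite(f'pics/{n}0.png',cv2.resize(f['pixels'],(800,600),interpolation=cv2.INTER_CUBIC))
    print(n,-f['R'].T@f['t'],f['R'][2],f['mtx'][0,0])
print(bot.get_state())
E
```

```text
top [ 0.4007691  -0.10107814  1.08856573] [ 0.20858095  0.03296944 -0.97744923] 348.8136269566613
side [0.52256256 0.95205626 0.78760275] [ 0.07987339 -0.81288597 -0.57691996] 439.07323990482445
{'time_s': 0.1, 'joints': array([-1.24300712,  0.46823974, -0.01158356,  1.60349246,  0.00599185,
        1.07138313, -0.05629697]), 'joint_vel': array([ 7.76941346e-04, -1.05427092e-03,  2.71596060e-03, -7.33756816e-04,
        7.57664464e-04,  6.12005903e-04, -7.90921239e-05]), 'joint_torque': array([ 1.12150650e-03, -5.21651173e+01, -1.22432434e-02, -2.44370252e+01,
       -5.67153341e-02,  1.40164088e-02,  5.38123948e-05]), 'tool_pos': array([0.23540199, 0.605281  , 0.17388384]), 'ee_rot': array([-8.19459604e-05,  1.84374996e-01,  9.82855690e-01, -7.39693692e-04]), 'force': array([-0.26035591, -0.65548431,  0.52670528]), 'wrist_torque': array([-0.01944893,  0.03330054, -0.01967475]), 'grasp_force': 0.0, 'finger_gap': 0.09206007522015881}
```

View pics/top0.png

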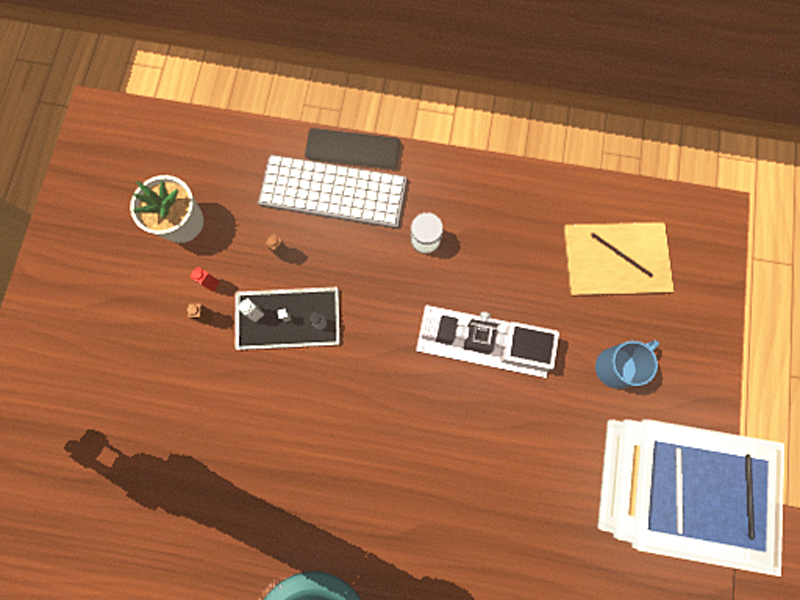

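View pics/side0.png

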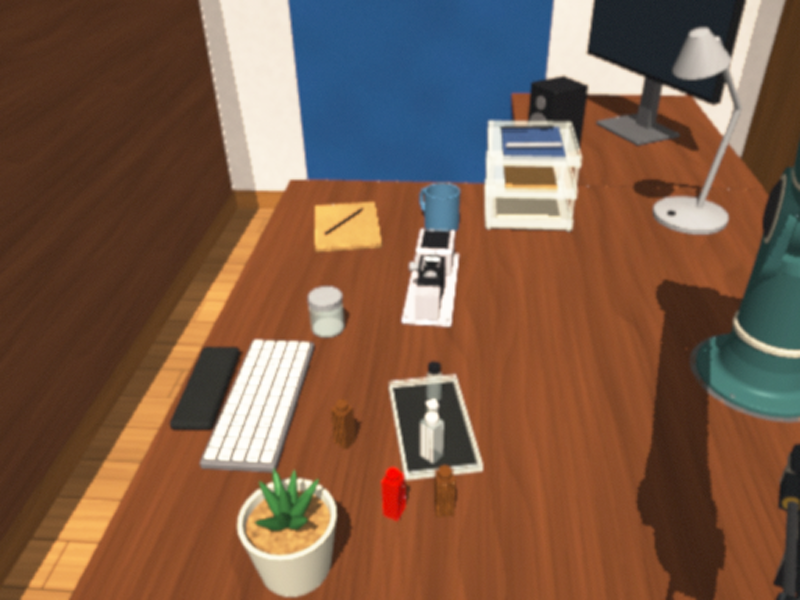

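The top view shows the tray at about (288,318). From left to right it holds the cell (250,308), slim cell (283,314) and vial (318,321). The photometer's block is at (482,335), the jar at (427,232) and the mug at (630,365). I'll enlarge both areas.

```bash
python3 - <<'E'
from h import *
def crop(n,x0,y0,w,h,s): return cv2.resize(load(n)['pixels'][y0:y0+h,x0:x0+w],None,fx=s,fy=s,interpolation=cv2.INTER_CUBIC)
# top: tray crop origin (115,170) 80x60 x5 ; photometer origin (260,185) 100x60... 
a=crop('top',145,178,80,50,5); b=crop('top',265,190,80,50,5)
c=crop('side',240,225,80,70,5); d=crop('side',240,140,80,70,5)
cv2.imwrite('pics/c1.png',np.vstack([np.hstack([a,b]),np.hstack([c,d])]))
E
```

```text
(no output)
```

View pics/c1.png

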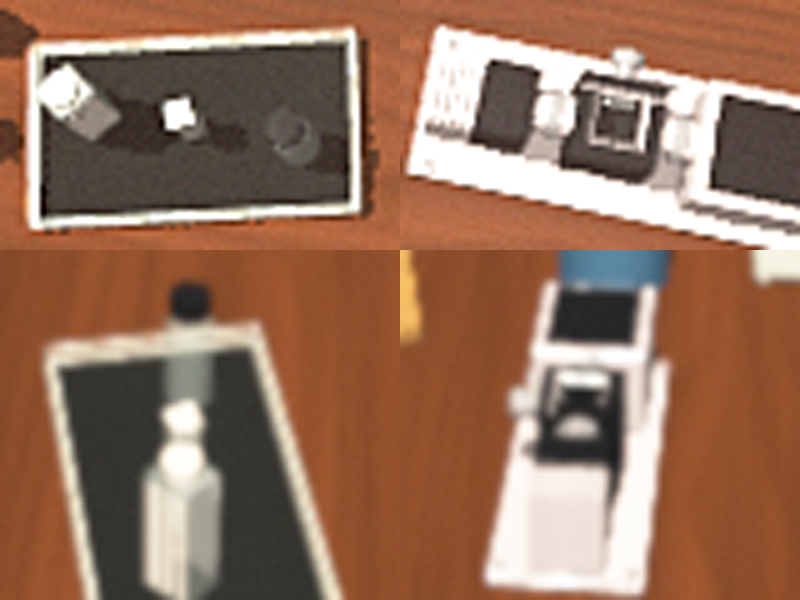

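The cell's ribbed, whiter face points to the side view's left and its clear face to the right. Next I need closer crops to read corners.

```bash
python3 - <<'E'
from h import *
def crop(n,x0,y0,w,h,s): return cv2.resize(load(n)['pixels'][y0:y0+h,x0:x0+w],None,fx=s,fy=s,interpolation=cv2.INTER_CUBIC)
a=crop('top',148,184,30,30,10); b=crop('side',262,250,30,50,10)[:, :]
c=crop('top',262,192,100,52,5); d=crop('side',255,140,50,70,5)[:300]
W=np.zeros((600,800,3),np.uint8)
W[:300,:300]=a; W[:500,300:600][:300]=b[:300]; W[300:560,:500]=c; W[300:600,550:800]=d
W[0:200,600:800]=b[250:450,50:250]
cv2.imwrite('pics/c2.png',W)
E
```

```text
(no output)
```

View pics/c2.png

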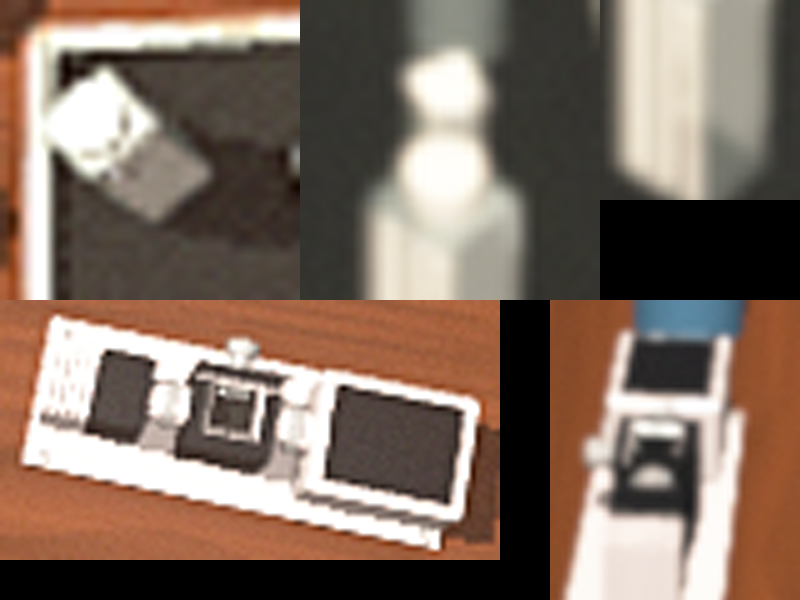

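The crops show these corners:
- **Cell, top view:** top corners (48,120), (103,68) and (155,125); foot (155,222) and (211,170).
- **Cell, side view:** body-top corners (366,205), (445,238) and (524,210).
- **Photometer:** mouth frame about (208,373), (267,383), (257,440) and (198,430); plate edge from (22,462) to (438,550).

I'll fit these and overlay the result.

```bash
cat > fit.py <<'E'
from h import *
from scipy.optimize import least_squares
T,S=load('top'),load('side')
def o(X,Y,x0,y0,s): return np.array([x0+(X+.5)/s-.5,y0+(Y+.5)/s-.5])
tc=lambda X,Y:o(X,Y,148,184,10); sc=lambda X,Y:o(X-300,Y,262,250,10); sb=lambda X,Y:o(X-550,Y+250,262,250,10)
zf=.004; zt=zf+.072
obs=[(T,1,zt,tc(48,120)),(T,0,zt,tc(103,68)),(T,3,zt,tc(155,125)),(T,2,zf,tc(155,222)),(T,3,zf,tc(211,170)),
(S,0,zt,sc(366,205)),(S,1,zt,sc(445,238)),(S,2,zt,sc(524,210)),(S,0,zf,sb(618,165)),(S,1,zf,sb(695,200)),(S,2,zf,sb(768,165))]
def C(p,k,z): a=p[2]+k*np.pi/2; r=.0125*2**.5; return [p[0]+r*np.cos(a),p[1]+r*np.sin(a),z]
def res(p): return np.concatenate([proj(f,C(p,k,z))-m for f,k,z,m in obs])
g=back(T,*obs[0][3],zt)
r=least_squares(res,[g[0],g[1]-.015,0],x_scale=[.01,.01,.1],loss='soft_l1'); print('cell',r.x,'\n',r.fun.reshape(-1,2).round(2))
rb=r.x[2]+np.pi/4; print('rib normal deg',np.degrees(rb))
pc=lambda X,Y:o(X,Y-300,262,192,5)
e=[back(T,*pc(*q),.006) for q in((58,317),(22,462),(438,550))]; print('plate',e, np.linalg.norm(e[0]-e[1]),np.linalg.norm(e[1]-e[2]))
yd=e[1]-e[2]; print('yaw plate',np.degrees(np.arctan2(yd[1],yd[0])-np.pi/2))
m=[back(T,*pc(*q),.072) for q in((208,373),(267,383),(257,440),(198,430))]; print('mouth',np.mean(m,0),[np.linalg.norm(m[i]-m[i-1]) for i in range(4)])
E
python3 fit.py
```

```text
cell [0.55801372 0.23072709 0.08310405] 
 [[-1.38 -0.65]
 [-0.07 -0.72]
 [-0.24 -0.1 ]
 [-0.53 -0.18]
 [ 0.23  0.03]
 [ 0.24 -1.61]
 [ 0.32  0.62]
 [-0.03 -2.25]
 [ 0.16 -0.7 ]
 [ 0.13  1.42]
 [ 0.07 -0.83]]
rib normal deg 49.761511076038666
plate [array([ 0.63359826, -0.10910924,  0.006     ]), array([ 0.53862803, -0.10205228,  0.006     ]), array([ 0.52894983, -0.36407887,  0.006     ])] 0.0952320644431322 0.26220527072124217
yaw plate -2.1153119100751296
mouth [ 0.58396117 -0.21872903  0.072     ] [np.float64(0.03467029803744003), np.float64(0.03524368025069476), np.float64(0.03463930731357236), np.float64(0.034999103991903036)]
```

```bash
cat > go.py <<'E'
# go.py x y z yaw_deg : deltas in tool frame (shift if done after the turn), yaw = world angle of tool y
from h import *; import sys
from scipy.spatial.transform import Rotation as R
s=bot.get_state(); q=s['ee_rot']; M=R.from_quat([q[1],q[2],q[3],q[0]]).as_matrix()
yaw=np.degrees(np.arctan2(M[1,1],M[0,1]))
print('t',s['time_s'],'tcp',s['tool_pos'].round(4),'yaw',yaw.round(2),'tilt',M[:,2].round(3),'F',s['force'].round(2),'gap',round(s['finger_gap'],4),round(s['grasp_force'],1))
if len(sys.argv)>4:
    x,y,z,w=map(float,sys.argv[1:5]); d=(yaw-w+90)%180-90; d=np.radians(d)
    M2=M@R.from_euler('z',d).as_matrix()
    D=np.array([x,y,z])-s['tool_pos']
    print('turn',d.round(4),'shift after turn mm',(M2.T@D*1000).round(2))
E
python3 go.py .558 .2307 .15 49.8
```

```text
t 0.1 tcp [0.2354 0.6053 0.1739] yaw 68.75 tilt [-0.    -0.001 -1.   ] F [-0.26 -0.66  0.53] gap 0.0921 0.0
turn 0.3308 shift after turn mm [-488.16  -77.85   24.28]
```

Request:
jog_arm(series=[[[0,0,0],0.165,0.6],[[0,0,0],0.166,0.6],[[-40,-6,0],0,0.6],[[-60,-10,0],0,0.6],[[-60,-10,0],0,0.6],[[-60,-10,0],0,0.6],[[-60,-10,0],0,0.6],[[-60,-10,0],0,0.6],[[-60,-10,0],0,0.6],[[-50,-6,0],0,0.6]])

```text
time_s: 1.35
tool_pos: [0.5339, 0.2578, 0.1745]
ee_rot: [0.0, 0.344, 0.939, -0.0]
force: [0.9, 0.5, 0.4]
finger_gap: 0.0552
grasp_force: 0.0
```

Request:
jog_arm(series=[[[-38,-6,12],0,0.6],[[0,0,12],0,0.6],[[0,0,0],0,0.6],[[0,0,0],0,0.6]])

```text
time_s: 1.85
tool_pos: [0.557, 0.2329, 0.1508]
ee_rot: [-0.0, 0.343, 0.939, 0.0]
force: [-0.8, -0.2, -0.7]
finger_gap: 0.0553
grasp_force: 0.0
```

```bash
python3 go.py .558 .2307 .048 49.8; python3 - <<'E'
from h import *
t,s=grab('top'),grab('side'); X=bot.get_state()['tool_pos']; print(proj(t,X),proj(s,X))
def crop(f,x0,y0,w,h,k): return cv2.resize(f['pixels'][y0:y0+h,x0:x0+w],None,fx=k,fy=k,interpolation=cv2.INTER_CUBIC)
cv2.imwrite('pics/c3.png',np.hstack([crop(t,130,165,65,100,6),crop(s,240,200,65,100,6)]))
E
```

```text
t 1.85 tcp [0.557  0.2329 0.1508] yaw 49.93 tilt [-0.     0.001 -1.   ] F [-0.83 -0.22 -0.7 ] gap 0.0553 0.0
turn 0.0023 shift after turn mm [ -2.27  -1.03 102.8 ]
[148.40683455 189.92003323] [276.58929228 244.05420478]
```

View pics/c3.png

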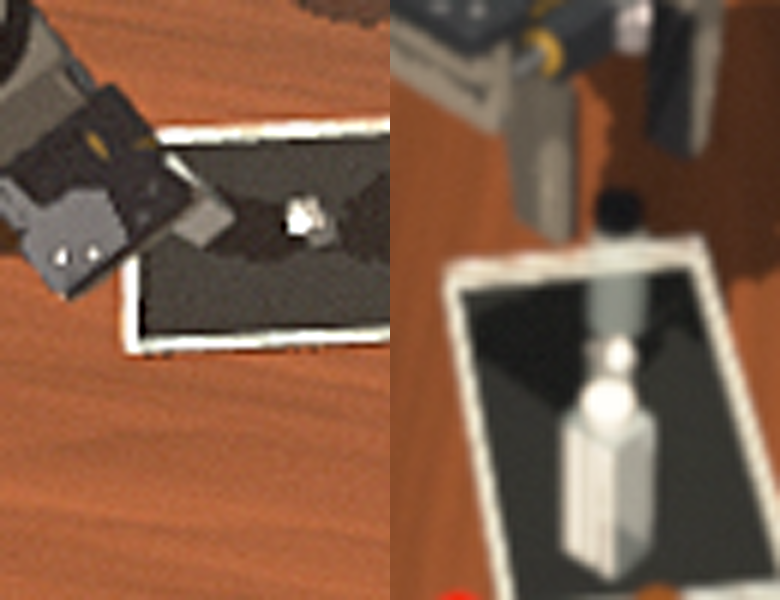

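The fingertips in the side view look about 11 px higher than the projected TCP (610,264 in the crop). I'll mark the projections and check before going down.

```bash
python3 - <<'E'
from h import *
t,s=load('top'),load('side'); X=bot.get_state()['tool_pos']
u=np.array([np.cos(np.radians(49.9)),np.sin(np.radians(49.9)),0]); v=np.array([-u[1],u[0],0]); zz=np.array([0,0,1.])
def panel(f,x0,y0,w,h,k):
    im=cv2.resize(f['pixels'][y0:y0+h,x0:x0+w],None,fx=k,fy=k,interpolation=cv2.INTER_CUBIC)
    def P(p): return tuple(int(round(c)) for c in ((proj(f,p)-[x0,y0]+.5)*k))
    for sg in(1,-1):
        b=X+sg*u*.0276
        for w_ in(-.01,.01): cv2.line(im,P(b+v*w_),P(b+v*w_+zz*.088),(0,255,0),1)
        cv2.line(im,P(b-v*.01),P(b+v*.01),(0,0,255),1)
    c=[X+zz*.088+a*u*.0945+e*v*.0375 for a,e in((1,1),(1,-1),(-1,-1),(-1,1))]
    for i in range(4): cv2.line(im,P(c[i]),P(c[i-1]),(255,0,255),1)
    return im
cv2.imwrite('pics/c4.png',np.hstack([panel(t,100,130,80,120,5),panel(s,220,180,80,120,5)]))
E
```

```text
(no output)
```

View pics/c4.png

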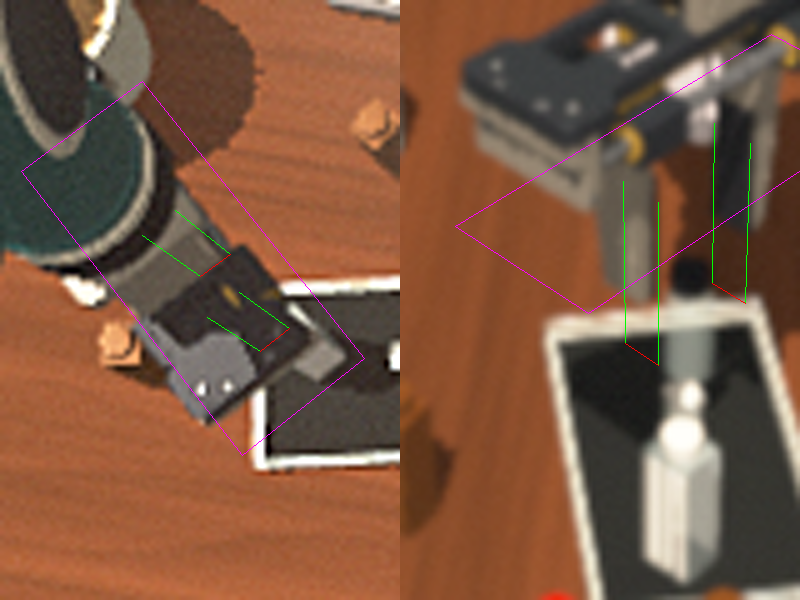

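The drawn gripper looks higher in the side view than the model says. I'll move down to a height that is safe either way and compare.

Request:
jog_arm(series=[[[-2.3,-1,20],0,0.6],[[0,0,22],0,0.6],[[0,0,0],0,0.6],[[0,0,0],0,0.6]])

```text
time_s: 2.45
tool_pos: [0.5594, 0.2296, 0.1097]
ee_rot: [0.0, 0.343, 0.939, 0.001]
force: [0.7, -1.0, -0.7]
finger_gap: 0.0555
grasp_force: 0.0
```

```bash
python3 go.py .558 .2307 .048 49.8; python3 - <<'E'
from h import *
s=grab('side'); X=bot.get_state()['tool_pos']; x0,y0,k=220,180,8
im=cv2.resize(s['pixels'][y0:y0+75,x0:x0+100],None,fx=k,fy=k,interpolation=cv2.INTER_CUBIC)
def P(p): return tuple(int(round(c)) for c in ((proj(s,p)-[x0,y0]+.5)*k))
u=np.array([np.cos(np.radians(49.9)),np.sin(np.radians(49.9)),0])
for a in(1,-1):
  for g in(.0276,.045): cv2.circle(im,P(X+a*u*g),3,(0,0,255),1)
cv2.imwrite('pics/c5.png',im)
E
```

```text
t 2.45 tcp [0.5594 0.2296 0.1097] yaw 49.83 tilt [ 0.001  0.001 -1.   ] F [ 0.68 -0.96 -0.74] gap 0.0555 0.0
turn 0.0004 shift after turn mm [ 1.83 -0.2  61.75]
```

View pics/c5.png

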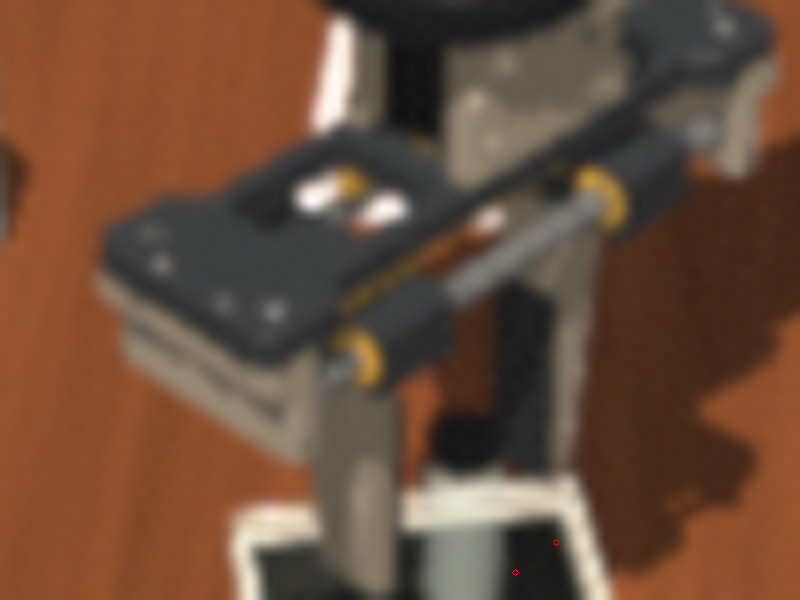

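```bash
python3 - <<'E'
from h import *
t,s=load('top'),load('side'); X=np.array([.557,.2329,.1508]); a=np.radians(49.9); u=np.array([np.cos(a),np.sin(a)]); v=np.array([-u[1],u[0]])
for z in(.2,.22,.24,.26,.28,.3,.32):
    r=[]
    for f,pts,x0,y0 in((t,((205,420),(310,330),(245,245)),100,130),(s,((62,75),(190,145)),220,180)):
        for p in pts:
            w=back(f,x0+p[0]/5-.5,y0+p[1]/5-.5,z)[:2]-X[:2]; r.append((int(1000*w@u),int(1000*w@v)))
    print(z,r)
E
```

```text
0.2 [(-55, 46), (-52, -22), (6, -23), (-13, -156), (-16, -75)]
0.22 [(-62, 43), (-59, -24), (-1, -25), (4, -134), (1, -55)]
0.24 [(-69, 40), (-66, -25), (-10, -27), (23, -112), (20, -36)]
0.26 [(-75, 37), (-72, -27), (-18, -28), (41, -90), (38, -17)]
0.28 [(-82, 34), (-79, -29), (-26, -30), (60, -68), (57, 1)]
0.3 [(-89, 30), (-86, -30), (-34, -31), (78, -46), (76, 21)]
0.32 [(-96, 27), (-93, -32), (-42, -33), (96, -24), (94, 40)]
```

```bash
python3 - <<'E'
from h import *
s=load('side'); a=np.radians(49.9); u=np.array([np.cos(a),np.sin(a)]); v=np.array([-u[1],u[0]])
for X,sc,pts in((np.array([.557,.2329]),5,((605,285),(645,300),(718,228),(768,222))),(np.array([.5594,.2296]),8,((330,575),(390,595),(500,462),(550,470),(575,470)))):
  for z in(.1,.12,.14,.16,.18,.2):
    r=[]
    for p in pts:
        q=(p[0]-(400 if sc==5 else 0))/sc
        w=back(s,220+q-.5,180+p[1]/sc-.5,z)[:2]-X; r.append((int(1000*w@u),int(1000*w@v)))
    print(z,r)
E
```

```text
0.1 [(-35, -86), (-40, -64), (-105, -76), (-125, -61)]
0.12 [(-19, -69), (-24, -48), (-86, -60), (-106, -45)]
0.14 [(-2, -52), (-7, -32), (-68, -43), (-87, -29)]
0.16 [(13, -36), (8, -16), (-49, -27), (-68, -13)]
0.18 [(30, -19), (25, 0), (-31, -10), (-49, 2)]
0.2 [(46, -2), (41, 15), (-12, 5), (-30, 18)]
0.1 [(2, -44), (-3, -26), (-68, -43), (-75, -30), (-81, -24)]
0.12 [(17, -29), (11, -11), (-50, -27), (-58, -14), (-63, -9)]
0.14 [(33, -13), (27, 3), (-33, -12), (-40, 0), (-45, 5)]
0.16 [(48, 2), (42, 18), (-16, 3), (-23, 15), (-27, 20)]
0.18 [(63, 17), (58, 33), (1, 19), (-5, 30), (-10, 35)]
0.2 [(78, 33), (73, 49), (18, 34), (12, 45), (7, 50)]
```

Both views agree on the gripper's x and y, but the drawn fingertips seem about 33 mm above the reported TCP. I'll settle it by closing at z≈0.062. A gap of about 25 mm means the TCP is right; a gap of 0 means the tips are above the stopper.

Request:
jog_arm(series=[[[1.8,0,20],0,0.6],[[0,0,20],0,0.6],[[0,0,7],0,0.6],[[0,0,0],0,0.6],[[0,0,0],0,0.4],[[0,0,0],0,0.32]])

```text
time_s: 3.25
tool_pos: [0.5581, 0.2303, 0.0625]
ee_rot: [0.0, 0.344, 0.939, 0.001]
force: [0.2, 0.3, -0.3]
finger_gap: 0.037
grasp_force: 0.0
```

Request:
jog_arm(series=[[[0,0,0],0,0.2],[[0,0,0],0,0.2],[[0,0,0],0,0.2]])

```text
time_s: 3.62
tool_pos: [0.5576, 0.2301, 0.0617]
ee_rot: [0.0, 0.344, 0.939, 0.0]
force: [0.6, 0.1, 0.2]
finger_gap: 0.0183
grasp_force: 0.0
```

The fingers closed on nothing, so the true tips are about 33 mm above the reported TCP, as the pictures showed. I'll reopen and go lower while watching the force.

Request:
jog_arm(series=[[[0,0,0],0,0.6],[[0,0,0],0,0.6],[[0,0,0],0,0.6],[[0,0,0],0,0.6],[[0,0,10],0,0.6],[[0,0,10],0,0.6],[[0,0,0],0,0.6]])

```text
time_s: 4.5
tool_pos: [0.5566, 0.2296, 0.0403]
ee_rot: [-0.001, 0.344, 0.939, -0.001]
force: [0.3, 0.1, -0.3]
finger_gap: 0.0554
grasp_force: 0.0
```

Request:
jog_arm(series=[[[0,0,8],0,0.6],[[0,0,8],0,0.6],[[0,0,8],0,0.6],[[0,0,0],0,0.6]])

```text
time_s: 5.0
tool_pos: [0.557, 0.2298, 0.0168]
ee_rot: [-0.001, 0.344, 0.939, -0.001]
force: [0.2, -0.8, -0.3]
finger_gap: 0.0552
grasp_force: 0.0
```

```bash
python3 go.py .558 .2307 .014 49.8; python3 - <<'E'
from h import *
s=grab('side'); cv2.imwrite('pics/c6.png',cv2.resize(s['pixels'][210:310,225:325],None,fx=6,fy=6,interpolation=cv2.INTER_CUBIC))
E
```

```text
t 5.0 tcp [0.557  0.2298 0.0168] yaw 49.78 tilt [-0.001 -0.001 -1.   ] F [ 0.22 -0.76 -0.33] gap 0.0552 0.0
turn -0.0003 shift after turn mm [-0.18  1.35  2.79]
```

View pics/c6.png

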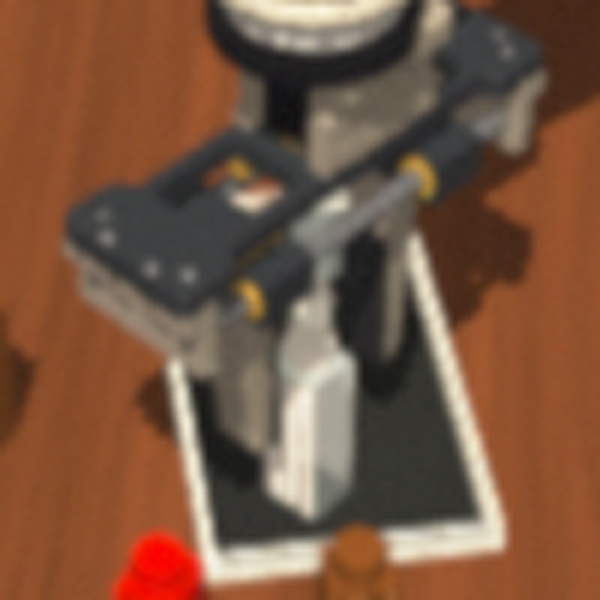

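The cell stands between the fingers: the near tip is at (245,450), about 43 mm above the foot at (310,515). Closing now.

Request:
jog_arm(series=[[[0,1.3,0],0,0.45],[[0,0,0],0,0.35],[[0,0,0],0,0.3],[[0,0,0],0,0.22],[[0,0,0],0,0.1],[[0,0,0],0,0.1],[[0,0,0],0,0.1]])

```text
time_s: 5.92
tool_pos: [0.5585, 0.2312, 0.0179]
ee_rot: [0.0, 0.344, 0.939, 0.0]
force: [-0.6, -0.3, 2.1]
finger_gap: 0.0243
grasp_force: 29.8
```

Request:
jog_arm(series=[[[0,0,-5],0,0.1],[[0,0,-15],0,0.1],[[0,0,-25],0,0.1],[[0,0,-25],0,0.1],[[0,0,-25],0,0.1],[[0,0,0],0,0.1]])

```text
time_s: 6.68
tool_pos: [0.5601, 0.2318, 0.1154]
ee_rot: [0.002, 0.344, 0.939, 0.002]
force: [-0.2, 0.1, -1.2]
finger_gap: 0.0248
grasp_force: 29.8
```

```bash
python3 go.py .5827 -.2187 .112 -2.2; 
```

```text
t 6.675 tcp [0.5601 0.2318 0.1154] yaw 49.78 tilt [ 0.005  0.002 -1.   ] F [-0.17  0.09 -1.24] gap 0.0248 29.8
turn 0.9072 shift after turn mm [-449.3    39.82    2.42]
```

Request:
jog_arm(series=[[[0,0,-10],0.15,0.1],[[0,0,0],0.155,0.1],[[0,0,0],0.155,0.1],[[0,0,0],0.155,0.1],[[0,0,0],0.155,0.1],[[0,0,0],0.137,0.1],[[-25,2,0],0,0.1],[[-45,4,0],0,0.1],[[-50,4,0],0,0.1],[[-50,4,0],0,0.1]])

```text
time_s: 7.92
tool_pos: [0.5652, 0.0592, 0.1218]
ee_rot: [-0.0, 0.72, 0.694, -0.001]
force: [-0.2, -0.0, 0.1]
finger_gap: 0.0248
grasp_force: 29.8
```

Request:
jog_arm(series=[[[-50,4,0],0,0.1],[[-50,4,0],0,0.1],[[-50,4,0],0,0.1],[[-50,4,0],0,0.1],[[-40,4,0],0,0.1],[[-25,3,0],0,0.1],[[-10,2,0],0,0.1],[[0,0,0],0,0.1],[[0,0,0],0,0.1]])

```text
time_s: 9.05
tool_pos: [0.5806, -0.2132, 0.1223]
ee_rot: [-0.001, 0.72, 0.694, 0.0]
force: [-0.0, 0.2, -1.1]
finger_gap: 0.0245
grasp_force: 29.8
```

```bash
python3 go.py .5827 -.2187 .115 -2.2; 
```

```text
t 9.05 tcp [ 0.5806 -0.2132  0.1223] yaw -2.07 tilt [-0.001  0.001 -1.   ] F [-0.04  0.2  -1.07] gap 0.0245 29.8
turn 0.0024 shift after turn mm [-5.4   2.31  7.31]
```

Request:
jog_arm(series=[[[-5.4,2.3,10],0,0.1],[[0,0,16],0,0.1],[[0,0,0],0,0.1],[[0,0,0],0,0.1],[[0,0,0],0,0.1]])

```text
time_s: 9.68
tool_pos: [0.5829, -0.2207, 0.097]
ee_rot: [0.0, 0.72, 0.693, 0.0]
force: [-0.4, -0.0, -0.9]
finger_gap: 0.0247
grasp_force: 29.8
```

```bash
python3 go.py .5827 -.2187 .094 -2.2; cat > ov.py <<'E'
from h import *
s=grab('side'); st=bot.get_state(); X=st['tool_pos']; t=load('top')
s0=dict(s); s0['pixels']=cv2.resize(cv2.imread('pics/side0.png'),(512,384),interpolation=cv2.INTER_AREA)
def rect(c,yaw,x1,x2,y1,y2,z):
    a=np.radians(yaw); R=np.array([[np.cos(a),-np.sin(a)],[np.sin(a),np.cos(a)]])
    return [np.r_[c+R@np.array(p),z] for p in((x1,y1),(x2,y1),(x2,y2),(x1,y2))]
W=np.array([.5827,-.2187]); blk=rect(W,-2.2,-.026,.026,-.026,.026,.072); mo=rect(W,-2.2,-.0155,.018,-.0163,.0163,.072)
zf=X[2]-.0139; c1=rect(X[:2],-2.2,-.0125,.0125,-.0125,.0125,zf); c2=rect(X[:2],-2.2,-.0125,.0125,-.0125,.0125,zf+.072)
def panel(f,x0,y0,w,h,k,L):
    im=cv2.resize(f['pixels'][y0:y0+h,x0:x0+w],None,fx=k,fy=k,interpolation=cv2.INTER_CUBIC)
    for r,col in L: cv2.polylines(im,[np.array([((proj(f,p)-[x0,y0]+.5)*k) for p in r]).round().astype(int)],True,col,1)
    return im
A=panel(t,290,192,40,30,10,[(blk,(0,255,255)),(mo,(0,255,0))]); B=panel(s0,262,152,40,30,10,[(blk,(0,255,255)),(mo,(0,255,0))])
C=panel(s,255,120,53,60,10,[]); C=cv2.resize(s['pixels'][128:188,262:302],None,fx=10,fy=10,interpolation=cv2.INTER_CUBIC)
C=panel(s,262,128,40,60,10,[(c1,(0,0,255)),(c2,(0,0,255)),(mo,(0,255,0))])
cv2.imwrite('pics/c7.png',np.hstack([np.vstack([A,B]),C]))
E
python3 ov.py
```

```text
t 9.675 tcp [ 0.5829 -0.2207  0.097 ] yaw -2.19 tilt [ 0.001 -0.    -1.   ] F [-0.44 -0.02 -0.92] gap 0.0247 29.8
turn 0.0003 shift after turn mm [ 1.96 -0.24  3.04]
```

View pics/c7.png

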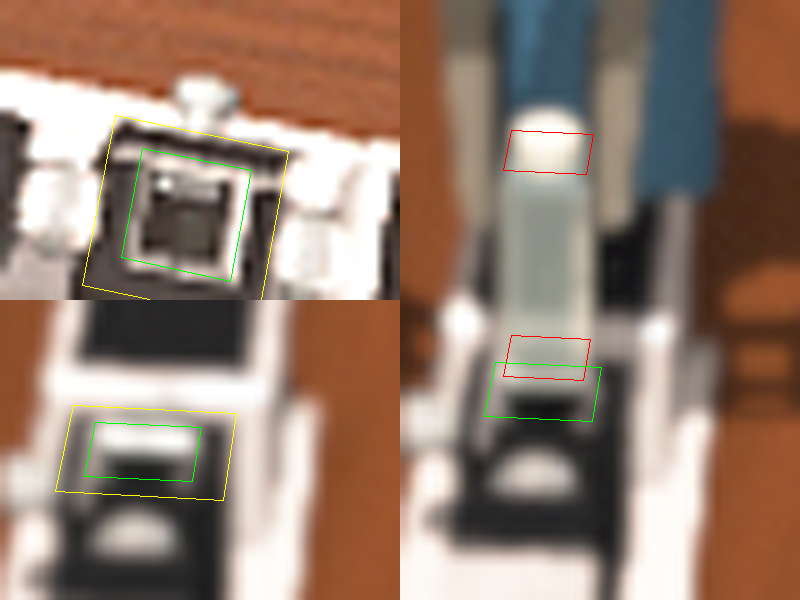

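The overlay puts the mouth model on the mouth in both views. The held cell is right laterally, and its drawn body sits about 1 px low, which is within the bias seen earlier. Before easing in I'll check the noise in the pose reading.

```bash
python3 - <<'E'
from h import *
for i in range(8):
    s=bot.get_state(); print(s['time_s'],(s['tool_pos']*1000).round(2),s['force'].round(2)); 
    bot.grab_frame('side')
# cell/stopper in the side view: column profile of white stopper
E
```

```text
9.725 [ 582.86 -220.69   97.1 ] [-0.01  0.14 -0.13]
9.775 [ 582.87 -220.59   97.1 ] [-0.57  0.02 -0.9 ]
9.825 [ 582.82 -220.61   97.08] [ 0.27 -0.29 -0.43]
9.875 [ 582.77 -220.57   97.02] [ 0.09  0.48 -0.64]
9.925 [ 582.74 -220.58   96.96] [ 0.36 -0.07 -1.14]
9.975 [ 582.7  -220.58   96.91] [ 1.14  0.11 -0.88]
10.025 [ 582.67 -220.58   96.85] [ 1.02 -0.09 -0.02]
10.075 [ 582.64 -220.57   96.82] [-0.02 -0.63 -0.57]
```

Request:
jog_arm(series=[[[1,0.5,4],0,0.1],[[0,0,3],0,0.1],[[0,0,2],0,0.1],[[0,0,2],0,0.1],[[0,0,0],0,0.1],[[0,0,0],0,0.1]])

```text
time_s: 10.88
tool_pos: [0.5832, -0.2197, 0.0858]
ee_rot: [0.0, 0.72, 0.693, 0.0]
force: [0.3, 0.7, -1.8]
finger_gap: 0.0249
grasp_force: 29.8
```

Request:
jog_arm(series=[[[0,0,1.5],0,0.1],[[0,0,1.5],0,0.1],[[0,0,0],0,0.1]])

```text
time_s: 11.25
tool_pos: [0.583, -0.2195, 0.0825]
ee_rot: [-0.0, 0.72, 0.694, -0.0]
force: [-1.1, 0.2, -1.5]
finger_gap: 0.0251
grasp_force: 29.8
```

Request:
jog_arm(series=[[[0,0,1.5],0,0.1],[[0,0,1],0,0.1],[[0,0,0],0,0.1]])

```text
time_s: 11.62
tool_pos: [0.5832, -0.2196, 0.0802]
ee_rot: [0.0, 0.72, 0.694, 0.0]
force: [-0.5, 0.7, -1.6]
finger_gap: 0.0249
grasp_force: 29.8
```

Request:
jog_arm(series=[[[0,0,1],0,0.1],[[0,0,1],0,0.1],[[0,0,0],0,0.1]])

```text
time_s: 12.0
tool_pos: [0.5834, -0.2196, 0.0782]
ee_rot: [0.0, 0.72, 0.694, 0.0]
force: [1.5, -0.2, -1.0]
finger_gap: 0.0249
grasp_force: 29.8
```

Request:
jog_arm(series=[[[0,0,1],0,0.1],[[0,0,1],0,0.1],[[0,0,1],0,0.1],[[0,0,0],0,0.1]])

```text
time_s: 12.5
tool_pos: [0.5834, -0.2196, 0.0752]
ee_rot: [0.0, 0.72, 0.694, 0.0]
force: [3.1, -0.3, -0.6]
finger_gap: 0.0243
grasp_force: 29.8
```

Request:
jog_arm(series=[[[0,0,1],0,0.1],[[0,0,1],0,0.1],[[0,0,0],0,0.1]])

```text
time_s: 12.88
tool_pos: [0.5834, -0.2197, 0.0735]
ee_rot: [0.0, 0.72, 0.694, 0.0]
force: [2.0, -0.4, 3.7]
finger_gap: 0.0247
grasp_force: 29.8
```

Request:
jog_arm(series=[[[0,0,1],0,0.1],[[0,0,1],0,0.1],[[0,0,0],0,0.1]])

```text
time_s: 13.25
tool_pos: [0.5834, -0.2198, 0.0714]
ee_rot: [0.0, 0.72, 0.694, 0.0]
force: [1.4, -0.1, 4.7]
finger_gap: 0.0244
grasp_force: 29.8
```

Request:
jog_arm(series=[[[0,0.3,1],0,0.1],[[0,0,1],0,0.1],[[0,0,1],0,0.1],[[0,0,0],0,0.1]])

```text
time_s: 13.75
tool_pos: [0.5834, -0.2197, 0.0681]
ee_rot: [0.0, 0.72, 0.694, -0.0]
force: [0.6, -0.5, 3.8]
finger_gap: 0.0246
grasp_force: 29.8
```

Request:
jog_arm(series=[[[0,0,1],0,0.1],[[0,0,1],0,0.1],[[0,0,0],0,0.1]])

```text
time_s: 14.12
tool_pos: [0.5834, -0.2196, 0.066]
ee_rot: [0.0, 0.72, 0.694, -0.0]
force: [1.1, -0.6, 3.0]
finger_gap: 0.0248
grasp_force: 29.8
```

Request:
jog_arm(series=[[[0,0,1],0,0.1],[[0,0,1],0,0.1],[[0,0,0],0,0.1]])

```text
time_s: 14.5
tool_pos: [0.5834, -0.2195, 0.0641]
ee_rot: [-0.0, 0.72, 0.693, 0.0]
force: [1.5, -0.8, 2.1]
finger_gap: 0.0246
grasp_force: 29.8
```

Request:
jog_arm(series=[[[0,0,0.5],0,0.1],[[0,0,0.5],0,0.1],[[0,0,0],0,0.1]])

```text
time_s: 14.88
tool_pos: [0.5834, -0.2196, 0.0632]
ee_rot: [-0.0, 0.72, 0.693, 0.0]
force: [1.3, -0.1, 3.6]
finger_gap: 0.0248
grasp_force: 29.8
```

Request:
jog_arm(series=[[[0,0,0.5],0,0.1],[[0,0,0.5],0,0.1],[[0,0,0],0,0.1]])

```text
time_s: 15.25
tool_pos: [0.5834, -0.2195, 0.0621]
ee_rot: [-0.0, 0.72, 0.694, 0.0]
force: [1.1, -0.8, 3.4]
finger_gap: 0.0249
grasp_force: 29.8
```

Request:
jog_arm(series=[[[0,0,0.5],0,0.1],[[0,0,0.5],0,0.1],[[0,0,0],0,0.1]])

```text
time_s: 15.62
tool_pos: [0.5834, -0.2196, 0.0614]
ee_rot: [-0.0, 0.72, 0.694, 0.0]
force: [0.8, -0.1, 4.5]
finger_gap: 0.0244
grasp_force: 29.8
```

Request:
jog_arm(series=[[[0,0,0.5],0,0.1],[[0,0,0.5],0,0.1],[[0,0,0],0,0.1]])

```text
time_s: 16.0
tool_pos: [0.5834, -0.2196, 0.0609]
ee_rot: [-0.0, 0.72, 0.694, 0.0]
force: [-0.5, 0.3, 8.6]
finger_gap: 0.0248
grasp_force: 29.8
```

Request:
jog_arm(series=[[[0,0,0.5],0,0.1],[[0,0,0.5],0,0.1],[[0,0,0],0,0.1]])

```text
time_s: 16.38
tool_pos: [0.5835, -0.2197, 0.0604]
ee_rot: [-0.0, 0.72, 0.694, 0.0]
force: [-1.9, 1.5, 12.3]
finger_gap: 0.0246
grasp_force: 29.8
```

The force is rising at about 8 N/mm at roughly 25.5 mm depth, which matches the silicone pad. The cell is on the seat, so I'll let go, back off straight up and check.

Request:
jog_arm(series=[[[0,0,0],0,0.1],[[0,0,0],0,0.4],[[0,0,0],0,0.6],[[0,0,0],0,0.6],[[0,0,0],0,0.6],[[0,0,0],0,0.6]])

```text
time_s: 17.12
tool_pos: [0.5833, -0.2196, 0.059]
ee_rot: [-0.0, 0.72, 0.694, -0.0]
force: [1.0, 1.0, -0.3]
finger_gap: 0.0555
grasp_force: 0.0
```

Request:
jog_arm(series=[[[0,0,-5],0,0.6],[[0,0,-15],0,0.6],[[0,0,-25],0,0.6],[[0,0,-25],0,0.6],[[0,0,-25],0,0.6],[[0,0,0],0,0.6]])

```text
time_s: 17.88
tool_pos: [0.5851, -0.2204, 0.1572]
ee_rot: [0.002, 0.72, 0.693, 0.002]
force: [-0.4, 0.1, -0.5]
finger_gap: 0.0551
grasp_force: 0.0
```

Request:
jog_arm(series=[[[30,0,-15],0,0.6],[[60,0,0],0,0.6],[[60,0,0],0,0.6],[[30,0,0],0,0.6],[[0,0,0],0,0.6],[[0,0,0],0,0.6]])

```text
time_s: 18.62
tool_pos: [0.5899, -0.0412, 0.1689]
ee_rot: [0.0, 0.721, 0.693, -0.0]
force: [0.5, 0.5, 1.2]
finger_gap: 0.0552
grasp_force: 0.0
```

```bash
python3 go.py; python3 - <<'E'
from h import *
t,s=grab('top'),grab('side')
a=np.radians(-2.2); R=np.array([[np.cos(a),-np.sin(a)],[np.sin(a),np.cos(a)]])
def panel(f,x0,y0,w,h,k):
    im=cv2.resize(f['pixels'][y0:y0+h,x0:x0+w],None,fx=k,fy=k,interpolation=cv2.INTER_CUBIC)
    for dz in(.0467,.0467+.072):
        r=[proj(f,np.r_[np.array([.583,-.2192])+R@np.array(p),dz]) for p in((-.0125,-.0125),(.0125,-.0125),(.0125,.0125),(-.0125,.0125))]
        cv2.polylines(im,[((np.array(r)-[x0,y0]+.5)*k).round().astype(int)],True,(0,0,255),1)
    return im
cv2.imwrite('pics/c8.png',np.hstack([panel(t,285,180,50,75,8),panel(s,257,125,50,75,8)]))
E
```

```text
t 18.625 tcp [ 0.5899 -0.0412  0.1689] yaw -2.26 tilt [-0.    -0.001 -1.   ] F [0.49 0.47 1.2 ] gap 0.0552 0.0
```

View pics/c8.png

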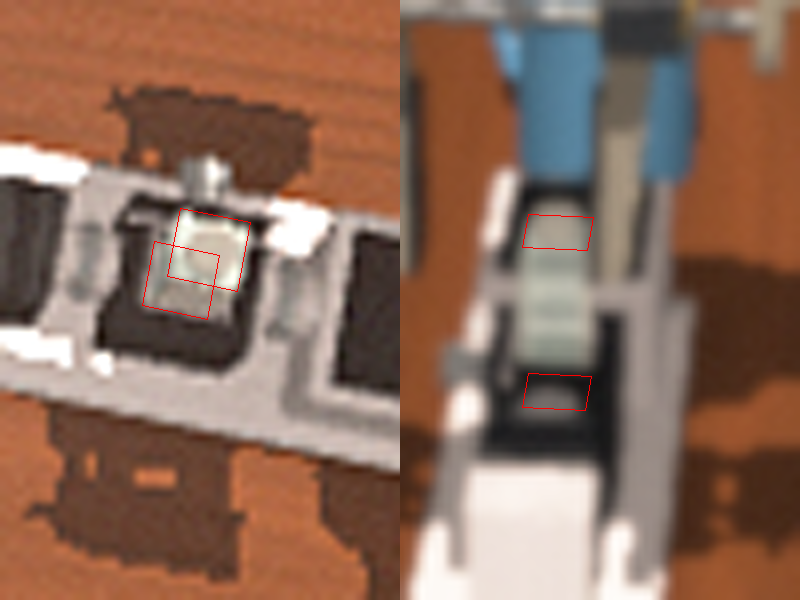

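The cell stands upright in the well at the predicted pose: top about (208,250) in the top view, body (555,215–370) in the side view. The gripper is clear. Handing in.

```bash
python3 -c "
from station import bot
print(bot.close_job())"
```

```text
the job is handed in; nothing more can be done
None
```

The cell was gripped by its ribbed sides and now stands about 25.5 mm deep on the photometer's seat, clear faces along the light path; it was pressed home with about 12 N and released, and the job was handed in at about 19 s with no verdict reported back.

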